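# Clamp the bamboo spice tray to the ledge

### The arm

A 6-joint arm with a two-finger parallel gripper is mounted at the origin on the work surface. World frame = base frame: x ahead of the robot, y to its left, z up, the work surface at z = 0. Lengths are in m, angles in rad, forces in N, time in s.
With the tool pointing down it reaches from about 0.325 to 0.775 m from the base axis. Payload 9.3 kg.
Tool frame: the origin (TCP) lies midway between the tips of the shut fingers; the grasp point (between the pads) lies grasp_offset behind it (grasp_offset is the distance from the TCP to the grasp point, in m); y points along the fingers, x is the direction in which the jaws open and shut, and the axes are right-handed (so a half turn about y gives the same grasp; the last joint's range is limited). The gripper opens to 85 mm and grips with 20 to 120 N. Pads are 22 mm wide; open, the fingers measure 114 mm over their backs; the gripper's body (76 mm by 85 mm) begins 54 mm behind the grasp point. The pads swing forward as they close: fully open they stand 13 mm farther back than shut.
Start: joints at [-1.385, 0.259, 0.021, 1.334, 0, 1.418], TCP at [0.183, -0.519, 0.231] pointing down, gripper open.
Joint ranges: [-3.04, 3.04], [-0.91, 1.82], [-1.04, 1.36], [-1.92, 1.95], [-1.52, 1.45], [-3.14, 3.14]. Speed limits (rad/s): [2.22, 2.22, 2.79, 3.14, 3.14, 3.14].

### API

Orientations are given as a unit quaternion [w, x, y, z].
In Python, from rig import get_state, get_image, get_calibration, close_job, search_frame, spot_point, grasp_offset gives the robot as it stands.
- The arm moves only by the shell command python3 -m inch 'ROWS' [FORCE]. ROWS is a JSON object of lists of equal length, an entry for each row: "dp": the shift along the tool's x, y, z in cm, a list of three; "dr": the turn, a rotation vector about the tool's x, y, z in rad, a list of three; "hand": the finger opening in cm, from 0 to 8.54. A call has 1 to 8 rows; each row shifts and turns the pose as measured when the row begins, along the tool's axes as they then stand; what a row does not reach is not made up. A row lasts 1/8 s, in which the tool goes at most 62.5 mm and 10.7 degrees, less where a joint would pass 70% of its speed; a pose out of reach is approached as far as the arm can. A call is refused whole if a number of a shift passes 6.25 or a number of a turn 0.188, either way. A call with a gripper value outside its range is refused whole. The fingers move at their own pace and stop on an object; FORCE is the grip in N (left out, the last holds). Time passes only in rows, so rows that do not move let the fingers close. It gives the time, the measured TCP pose, the force and the opening at its end, in the units of the state.
- get_state(): the state, without advancing time (a new reading comes with each control period).
- get_image(name): name is "scene" or "side" or "wrist"; returns the picture (384x512x3 uint8, blue, green, red); there is no depth.
- get_calibration(name): a dict with "camera_matrix" (3x3 intrinsics, pixels), "R" (3x3) and "t" (3): a world point X has camera coordinates R X + t. Camera axes: x right, y down, z forward; pixel columns grow to the right and rows downward; lengths in m; the calibration is good to about 2 mm. The wrist camera is an equidistant fisheye: a pixel r from the principal point sees the ray r / f radians off the axis. A picture is of the moment at which its call begins: read the wrist's pose just before it. get_calibration takes no time and is no camera call; for the wrist camera it gives the pose at the moment of the call.
- close_job(): hands the job in, once; it reports no verdict.
Trained networks look in the newest picture that a camera, given by its name, has taken for a name from the list of things; names that differ only in an ending like _2 or _b are one class to them, and where a whole thing is asked for, a point or a joint stands for the part that bears it (a point fixed in the world has none). Each returns a list of dicts, best first, with "conf" (0 to 1); they miss things now and then, are a little off and sometimes report something else, mostly with a low value. They report only what shows in the picture. A call takes as long as a camera call. They do not tell look-alikes from the thing itself.
- search_frame(camera, thing): "location" ([x, y, z] in m, in the coordinates of the camera as it stood for that picture, good to about 4 mm: the middle of the surface that is visible of it).
- spot_point(camera, thing): "location" ([x, y, z] in m, in the coordinates of the camera as it stood for that picture, good to about 4 mm: a listed point, or the origin of a listed thing).
The state is a dict: "clock": time; "joints": joint angles; "dq": joint speeds; "tau": joint torques, N m; "tool_pos": TCP position; "orientation": TCP orientation; "wrist_force": force on the tool from outside, world axes, zero at the start; "wrist_torque": the same for the moment, N m; "finger_gap": finger opening in m.
Only numpy, scipy, OpenCV 4.12 (cv2) and the standard library are available. Lean on these libraries where they do the work, as an engineer would, in place of code of your own. Each camera call takes 0.05 s, during which the arm holds its last target.

### The job

Lock the bamboo spice tray to the ledge: take the red T-bar of the screw clamp that has the tray's flat lip under its pad, and turn it clockwise (seen from above) until the pad meets the lip, then a little more until it is snug but not hard-tightened. Leave the tray where it lies, do not turn the other, empty clamp, and let go of the bar at the end.

Things in the scene. Friction and masses are not known exactly. Their poses are not given: they have to be found in the camera images.
- clamp_bar (a joint): turn of the T-bar of the clamp over the tray, rad: starts at 0 to 0.3, grows clockwise seen from above, stop at 1.9. The pad sinks 6 mm per rad, the T-bar stays at its height. Turning takes 0.2 N m and it stays where left. The pad meets the lip at 0.4 to 1.1 rad (varies); past that, force grows 33 N and torque 0.2 N m per rad. 0.4 rad past first touch is snug (13 N); 40 N dents the bamboo.
- clamp_grip (a point): centre of the red T-bar of the clamp over the tray, on the upright screw axis, about 122 mm above the ledge; x along the bar, z up. Bar 80 mm long, 12 wide, 16 high, 18 mm balls at the ends (98 mm overall); grasp it across its 12 mm at the middle, from above. 30 mm free from bar centre down to the clamp's arm, but for a 20 mm hub in the middle. Dark steel frame, its post on the side away from the tray.
- clamp_pad: orange round pad, 28 mm across, 8 mm thick, under the screw of that clamp; origin at the centre of its underside, z up. Starts about 1 to 6 mm above the lip. It yields upward on a spring of 6 N per mm once it presses.
- tray: loose bamboo tray 170 by 180 mm, 32 mm high, 0.7 kg, holding three loose ceramic spice cups, a green scoop hooked on its edge; origin at the centre of its underside, z up. A flat lip 62 mm wide reaches 61 mm out along the tray's +y, its top 14 mm above the ledge; the pad stands over it.
- spare_end (a point): one ball end of the red T-bar of the other clamp, same model, standing empty with nothing under its pad; 42 mm from its screw axis, about 122 mm above the ledge. Leave it as it is.
Mind the look-alikes: they are no part of the job. Leave any green look-alike of the part that bears clamp_bar alone.

How it is judged:
On the way:
1. the pad has met the lip (contact force between clamp_pad and tray above 1 N).
At the end, for the whole second after the job is handed in: The pad presses the tray's lip with 5 to 30 N and the bar rests; the tray is within 15 mm of where it was and the other clamp's bar end within 12 mm (contact force between clamp_pad and tray between 5 and 30 N and velocity of joint clamp_bar between -0.05 and 0.05 rad/s and distance of tray from where it was at the start of the episode below 0.015 m and distance of spare_end from where it was at the start of the episode below 0.012 m); the robot touches nothing.
It fails at once if the tray is pressed with more than 40 N (bamboo dented) (contact force between clamp_pad and tray above 40 N).
It fails at once if the tray is shoved more than 20 mm (distance of tray from where it was at the start of the episode above 0.02 m).
It fails at once if the other clamp's bar is turned (distance of spare_end from where it was at the start of the episode above 0.012 m).
It also fails if it takes over 42 s, if anything falls off the work surface, if the arm or the gripper's body presses on something with over 40 N, if the wrist force passes 120 N, or if a joint passes its speed limit or range.

## Working session

There is one attempt and no reset: what is moved stays moved. The work goes in short steps, Python scripts to look and compute and a shell command to move; the robot and the scene stay as the last step left them, time stands still between calls to the robot, and variables do not carry over. Pictures are saved under pics/ and viewed, and the job is handed in when it is done.

```bash
ls; mkdir -p pics; python3 - <<'E'
from rig import *
import cv2,numpy as np
s=get_state();print(s, grasp_offset)
for c in ["scene","side","wrist"]:
    im=get_image(c);cv2.imwrite(f"pics/a_{c}.png",im)
    cal=get_calibration(c);R=np.array(cal["R"]);t=np.array(cal["t"])
    for th in ["clamp_grip","spare_end","tray","clamp_pad"]:
        for d in spot_point(c,th):
            print(c,th,round(d["conf"],2),np.round(R.T@(np.array(d["location"])-t),3))
E
```

```text
pics
{'clock': 0.0, 'joints': array([-1.38459827e+00,  2.59188802e-01,  2.07528380e-02,  1.33367067e+00,
       -4.97241261e-06,  1.41818208e+00]), 'dq': array([-0.00037954, -0.00026947,  0.00061849, -0.00107185,  0.00162042,
        0.00187382]), 'tau': array([ 8.00978105e-04, -5.55635834e+01,  3.44523597e+01,  1.36515603e-02,
       -1.71461297e-04,  1.74423537e-06]), 'tool_pos': array([ 0.18273749, -0.51846527,  0.23066448]), 'orientation': array([ 0.57746169, -0.57682016,  0.40887818, -0.40820967]), 'wrist_force': array([-0.00283155,  0.66647734,  0.62892754]), 'wrist_torque': array([-0.00615043,  0.01802108,  0.01717753]), 'finger_gap': 0.08583638841600601} 0.0187
scene clamp_grip 0.68 [ 0.588 -0.139  0.121]
scene clamp_grip 0.53 [ 0.645 -0.515  0.126]
scene clamp_grip 0.44 [ 0.414 -0.094  0.121]
scene spare_end 0.48 [0.63  0.149 0.118]
scene tray 0.97 [ 0.566 -0.258 -0.002]
scene clamp_pad 0.47 [ 0.589 -0.139  0.018]
scene clamp_pad 0.45 [ 0.414 -0.094  0.022]
side clamp_grip 0.7 [ 0.596 -0.137  0.119]
side clamp_grip 0.68 [ 0.412 -0.092  0.123]
side clamp_grip 0.64 [ 0.778 -0.205  0.12 ]
side clamp_grip 0.48 [ 0.648 -0.518  0.126]
side spare_end 0.92 [0.636 0.149 0.12 ]
side tray 0.63 [ 0.573 -0.262 -0.004]
side clamp_pad 0.48 [ 0.593 -0.137  0.018]
side clamp_pad 0.4 [ 0.781 -0.208  0.023]
side clamp_pad 0.37 [ 0.648 -0.519  0.021]
side clamp_pad 0.36 [ 0.414 -0.09   0.023]
```

View pics/a_scene.png

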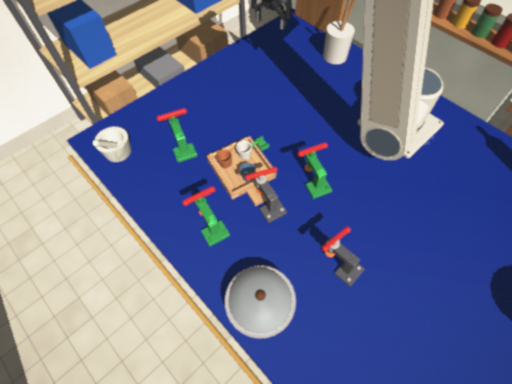

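View pics/a_side.png

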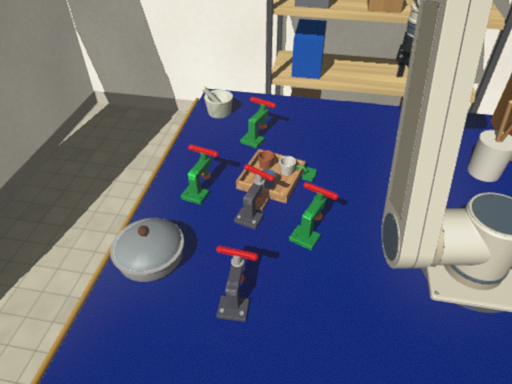

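```bash
cat > h.py <<'E'
from rig import *
import cv2,numpy as np
def proj(c,P):
    cal=get_calibration(c);K=np.array(cal["camera_matrix"]);q=np.array(cal["R"])@np.array(P)+np.array(cal["t"]);q=K@q;return q[:2]/q[2]
def ray_z(c,px,z):
    cal=get_calibration(c);K=np.array(cal["camera_matrix"]);R=np.array(cal["R"]);t=np.array(cal["t"])
    d=R.T@np.linalg.inv(K)@np.array([px[0],px[1],1.]);o=-R.T@t
    return o+d*(z-o[2])/d[2]
E
python3 - <<'E'
from h import *
for c in ["scene","side"]:
    for n,P in dict(c=(.592,-.138,.122),b=(.413,-.093,.122),d=(.779,-.206,.122),e=(.647,-.517,.124),sp=(.633,.149,.12)).items(): print(c,n,proj(c,P).round())
    u,v=proj(c,(.592,-.138,.08)).astype(int);im=cv2.imread(f"pics/a_{c}.png")
    cr=im[max(0,v-75):v+75,max(0,u-100):u+100];print("off",max(0,u-100),max(0,v-75));cv2.imwrite(f"pics/b_{c}.png",cv2.resize(cr,None,fx=4,fy=4,interpolation=cv2.INTER_CUBIC))
E
```

```text
scene c [261. 174.]
scene b [312. 150.]
scene d [198. 196.]
scene e [171. 115.]
scene sp [324. 247.]
off 160 105
side c [259. 172.]
side b [321. 190.]
side d [203. 151.]
side e [263. 102.]
side sp [220. 248.]
off 159 107
```

View pics/b_scene.png

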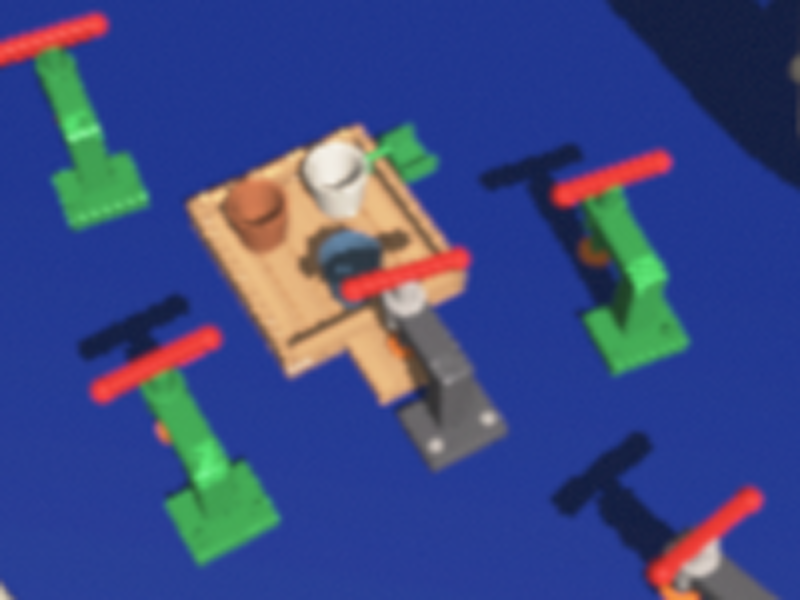

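View pics/b_side.png

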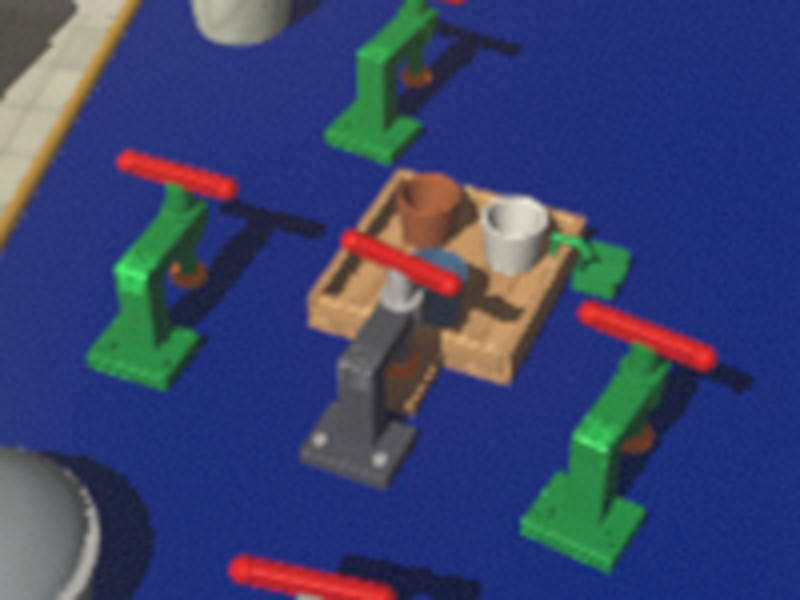

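The bar wanted is the dark steel clamp at scene (261,174) / side (259,172): its pad stands over the bamboo lip. The green clamps at scene (312,150), (198,196) and (171,115) are look-alikes, and the dark one at scene (338,240) is the empty spare.

```bash
python3 - <<'E'
from h import *
from scipy.spatial.transform import Rotation as Ro
for c in ["scene","side"]:
    im=cv2.imread(f"pics/a_{c}.png").astype(int)
    m=((im[...,2]>150)&(im[...,1]<90)&(im[...,0]<90)).astype(np.uint8)
    n,l,st,ce=cv2.connectedComponentsWithStats(m)
    for i in range(1,n):
        if st[i,4]<40: continue
        v,u=np.where(l==i)
        P=np.array([ray_z(c,p,.124)[:2] for p in zip(u,v)])
        mu=P.mean(0);w,V=np.linalg.eigh(np.cov((P-mu).T));d=V[:,1]
        pr=(P-mu)@d
        print(c,ce[i].round(),st[i,4],"mid",(mu+d*(pr.max()+pr.min())/2).round(4),"len",np.ptp(pr).round(3),"ang",np.degrees(np.arctan2(d[1],d[0])).round(1)%180)
s=get_state();q=s["orientation"];M=Ro.from_quat(q[[1,2,3,0]]).as_matrix();print(M.round(3))
cal=get_calibration("wrist");print(cal)
E
```

```text
scene [171. 115.] 133 mid [ 0.6465 -0.5172] len 0.096 ang 160.2
scene [312. 149.] 132 mid [ 0.4113 -0.092 ] len 0.098 ang 160.0
scene [260. 173.] 141 mid [ 0.5924 -0.1388] len 0.099 ang 156.9
scene [198. 195.] 158 mid [ 0.7756 -0.2064] len 0.097 ang 167.3
scene [335. 239.] 149 mid [0.5918 0.1549] len 0.098 ang 176.6
side [263. 102.] 108 mid [ 0.6489 -0.5162] len 0.099 ang 157.1
side [203. 150.] 142 mid [ 0.7795 -0.2054] len 0.098 ang 165.8
side [259. 172.] 163 mid [ 0.594  -0.1362] len 0.099 ang 155.1
side [320. 190.] 191 mid [ 0.4142 -0.0907] len 0.098 ang 158.8
side [237. 253.] 251 mid [0.592  0.1586] len 0.098 ang 175.0
[[ 0.332 -0.     0.943]
 [-0.943  0.     0.332]
 [-0.    -1.    -0.   ]]
{'camera_matrix': array([[297.31863964,   0.        , 257.10385824],
       [  0.        , 297.31863964, 193.74186089],
       [  0.        ,   0.        ,   1.        ]]), 'R': array([[ 3.33795005e-01, -9.42645653e-01,  2.61884014e-04],
       [-8.95960745e-01, -3.17177301e-01,  3.10890501e-01],
       [-2.92976515e-01, -1.04008334e-01, -9.50445700e-01]]), 't': array([-0.55002842, -0.03966461,  0.37989678])}
```

View pics/a_wrist.png

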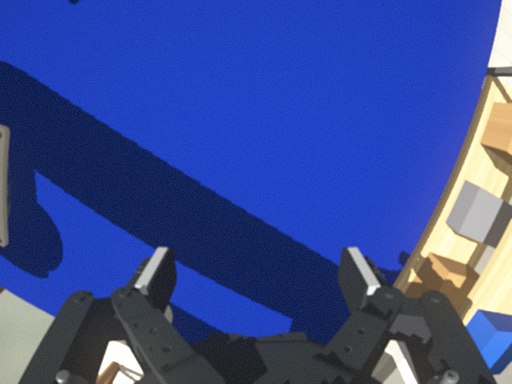

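```bash
python3 -m inch '{"dp":[[-1.6,0,3.7],[-0.95,0,3.9],[-0.3,0,4.0],[0.4,0,4.0],[1.05,0,3.85],[1.7,0,3.6],[2.3,0,3.3],[2.8,0,2.85]],"dr":[[0,-0.17,0],[0,-0.17,0],[0,-0.17,0],[0,-0.17,0],[0,-0.17,0],[0,-0.17,0],[0,-0.17,0],[0,-0.17,0]],"hand":[8.5,8.5,8.5,8.5,8.5,8.5,8.5,8.5]}' 80
cat > g.py <<'E'
from h import *
from scipy.spatial.transform import Rotation as Ro
import sys
x,y,z,a=map(float,sys.argv[1:5])  # target TCP and yaw of tool x (deg)
s=get_state();q=s["orientation"];M=Ro.from_quat(q[[1,2,3,0]]).as_matrix()
T=np.array([[np.cos(np.radians(a)),0,-np.sin(np.radians(a))],[np.sin(np.radians(a)),0,np.cos(np.radians(a))],[0,-1,0]])
print("pos",s["tool_pos"].round(4),"yaw",np.degrees(np.arctan2(M[1,0],M[0,0])).round(2),"joints",s["joints"].round(2),"gap",s["finger_gap"].round(4),"F",s["wrist_force"].round(1),"tq",s["wrist_torque"].round(2),"t",s["clock"])
print("dp cm tool",(M.T@(np.array([x,y,z])-s["tool_pos"])*100).round(2),"dr",Ro.from_matrix(M.T@T).as_rotvec().round(3))
print("world d cm",((np.array([x,y,z])-s["tool_pos"])*100).round(2))
E
python3 g.py .593 -.1375 .23 66
```

```text
clock: 1.75
tool_pos: [0.4189, -0.2918, 0.2311]
orientation: [-0.704, 0.705, 0.059, -0.058]
wrist_force: [0.7, -0.6, -0.5]
finger_gap: 0.0855Traceback (most recent call last):
  File "g.py", line 7, in <module>
    print("pos",s["tool_pos"].round(4),"yaw",np.degrees(np.arctan2(M[1,0],M[0,0])).round(2),"joints",s["joints"].round(2),"gap",s["finger_gap"].round(4),"F",s["wrist_force"].round(1),"tq",s["wrist_torque"].round(2),"t",s["clock"])
                                                                                                                                ^^^^^^^^^^^^^^^^^^^^^
AttributeError: 'float' object has no attribute 'round'
```

```bash
sed -i 's/s\["finger_gap"\].round(4)/round(s["finger_gap"],4)/' g.py; python3 g.py .593 -.1375 .23 66
```

```text
pos [ 0.4189 -0.2918  0.2311] yaw 9.51 joints [-0.77  0.19 -0.07  1.31 -0.    0.63] gap 0.0855 F [ 0.7 -0.6 -0.5] tq [-0.04  0.    0.02] t 1.75
dp cm tool [19.72  0.11 12.35] dr [ 0.001 -0.986 -0.   ]
world d cm [17.41 15.43 -0.11]
```

```bash
python3 -m inch '{"dp":[[3.3,0,2.05],[3.6,0,1.5],[3.8,0,0.9],[3.85,0,0.25],[3.85,0,-0.4],[3.75,0,-1.0],[0,0,0]],"dr":[[0,-0.164,0],[0,-0.164,0],[0,-0.164,0],[0,-0.164,0],[0,-0.164,0],[0,-0.164,0],[0,0,0]],"hand":[8.5,8.5,8.5,8.5,8.5,8.5,8.5]}' 80
python3 g.py .593 -.1375 .23 66
python3 - <<'E'
from h import *
cal=get_calibration("wrist");R=np.array(cal["R"]);t=np.array(cal["t"]);K=np.array(cal["camera_matrix"])
im=get_image("wrist");cv2.imwrite("pics/c_wrist.png",im)
for d in spot_point("wrist","clamp_grip"): print(d["conf"],R.T@(np.array(d["location"])-t))
i=im.astype(int);m=((i[...,2]>130)&(i[...,1]<90)&(i[...,0]<90)).astype(np.uint8)
n,l,st,ce=cv2.connectedComponentsWithStats(m)
for k in range(1,n):
    if st[k,4]<80: continue
    v,u=np.where(l==k); x=(u-K[0,2])/K[0,0];y=(v-K[1,2])/K[1,1];r=np.hypot(x,y)+1e-9
    d=np.stack([np.sin(r)*x/r,np.sin(r)*y/r,np.cos(r)],1)@R;o=-R.T@t
    P=(o+d*((.128-o[2])/d[:,2])[:,None])[:,:2]
    mu=P.mean(0);w,V=np.linalg.eigh(np.cov((P-mu).T));a=V[:,1];b=V[:,0];pr=(P-mu)@a;pb=(P-mu)@b
    print(ce[k].round(),st[k,4],"mid",(mu+a*(pr.max()+pr.min())/2+b*(pb.max()+pb.min())/2).round(4),"len",np.ptp(pr).round(4),np.ptp(pb).round(4),"ang",np.degrees(np.arctan2(a[1],a[0])).round(1)%180)
E
```

```text
clock: 2.62
tool_pos: [0.5982, -0.1271, 0.2311]
orientation: [-0.585, 0.587, 0.396, -0.396]
wrist_force: [-0.9, -0.1, -0.2]
finger_gap: 0.0852
pos [ 0.5982 -0.1271  0.2311] yaw 68.1 joints [-0.35  0.36  0.17  1.38 -0.    0.04] gap 0.0852 F [-0.9 -0.1 -0.2] tq [-0.03  0.03  0.04] t 2.625
dp cm tool [-1.15  0.11  0.1 ] dr [ 0.002  0.037 -0.001]
world d cm [-0.52 -1.04 -0.11]
0.94 [ 0.65120006 -0.51867565  0.12421235]
0.9 [ 0.77577508 -0.20845476  0.12317098]
0.77 [ 0.59473779 -0.14139744  0.1238233 ]
[214.  17.] 556 mid [ 0.4462 -0.1026] len 0.0319 0.0182 ang 163.4
[501.  90.] 318 mid [0.5896 0.1516] len 0.0969 0.0114 ang 175.1
[446.  85.] 86 mid [0.5668 0.0763] len 0.0193 0.0095 ang 119.0
[241. 183.] 1433 mid [ 0.5912 -0.1366] len 0.0978 0.0189 ang 155.5
[ 23. 308.] 334 mid [ 0.6441 -0.5082] len 0.0959 0.0273 ang 162.5
[252. 295.] 117 mid [ 0.7013 -0.1731] len 0.0175 0.0167 ang 76.1
[246. 327.] 227 mid [ 0.7407 -0.1962] len 0.0322 0.0155 ang 162.7
```

View pics/c_wrist.png

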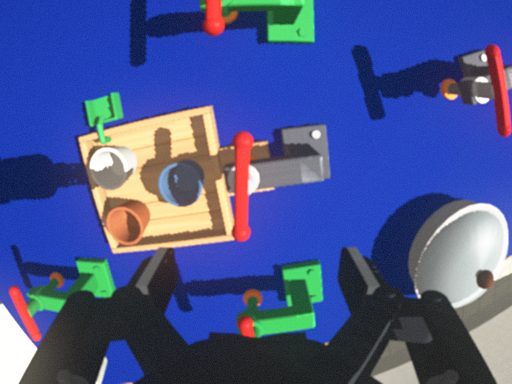

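```bash
python3 -m inch '{"dp":[[-1.15,0.1,0.15],[0,4,0],[0,4,0],[0,0,0]],"dr":[[0,0.043,0],[0,0,0],[0,0,0],[0,0,0]],"hand":[8.5,8.5,8.5,8.5]}' 80
python3 g.py .5925 -.1372 .113 65.6
cat > w.py <<'E'
from h import *
import sys
cal=get_calibration("wrist");R=np.array(cal["R"]);t=np.array(cal["t"]);K=np.array(cal["camera_matrix"])
im=get_image("wrist");cv2.imwrite(f"pics/{sys.argv[1]}.png",im)
i=im.astype(int);m=((i[...,2]>130)&(i[...,1]<90)&(i[...,0]<90)).astype(np.uint8)
n,l,st,ce=cv2.connectedComponentsWithStats(m)
for k in range(1,n):
    if st[k,4]<800: continue
    v,u=np.where(l==k); x=(u-K[0,2])/K[0,0];y=(v-K[1,2])/K[1,1];r=np.hypot(x,y)+1e-9
    d=np.stack([np.sin(r)*x/r,np.sin(r)*y/r,np.cos(r)],1)@R;o=-R.T@t
    for z in (.122,.13):
        P=(o+d*((z-o[2])/d[:,2])[:,None])[:,:2]
        mu=P.mean(0);w,V=np.linalg.eigh(np.cov((P-mu).T));a=V[:,1];b=V[:,0];pr=(P-mu)@a;pb=(P-mu)@b
        print(ce[k].round(),"mid",(mu+a*(pr.max()+pr.min())/2+b*(pb.max()+pb.min())/2).round(4),"len",np.ptp(pr).round(4),np.ptp(pb).round(4),"ang",np.degrees(np.arctan2(a[1],a[0])).round(1)%180,"cam",o.round(3))
E
python3 w.py d_wrist
```

```text
clock: 3.22
tool_pos: [0.5881, -0.1445, 0.1503]
orientation: [-0.596, 0.6, 0.377, -0.377]
wrist_force: [-0.6, 0.6, 0.3]
finger_gap: 0.085
pos [ 0.5881 -0.1445  0.1503] yaw 64.4 joints [-0.38  0.38 -0.01  1.18 -0.    0.07] gap 0.085 F [-0.6  0.6  0.3] tq [0.01 0.04 0.02] t 3.225
dp cm tool [ 0.86  3.73 -0.07] dr [ 0.005 -0.021 -0.002]
world d cm [ 0.44  0.73 -3.73]
[266. 219.] mid [ 0.5929 -0.1391] len 0.1022 0.0177 ang 156.0 cam [ 0.517 -0.109  0.292]
[266. 219.] mid [ 0.5893 -0.1377] len 0.0974 0.0169 ang 156.0 cam [ 0.517 -0.109  0.292]
```

View pics/d_wrist.png

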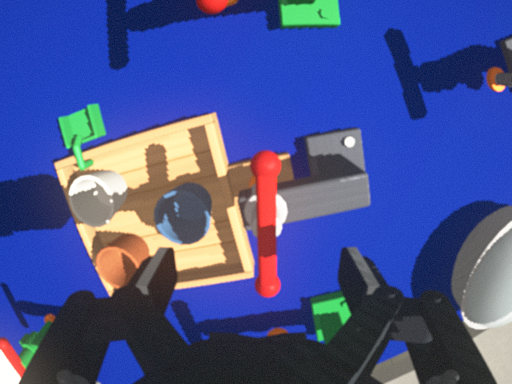

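```bash
python3 -m inch '{"dp":[[0.8,0,-0.05],[0,0,0],[0,1.9,0],[0,1.85,0],[0,0,0]],"dr":[[0,-0.024,0],[0,0,0],[0,0,0],[0,0,0],[0,0,0]],"hand":[8.5,8.5,8.5,8.5,8.5]}' 80
python3 g.py .592 -.1377 .113 65.8;python3 w.py e_wrist
```

```text
clock: 3.9
tool_pos: [0.5965, -0.1392, 0.1216]
orientation: [-0.588, 0.6, 0.387, -0.381]
wrist_force: [0.1, 0.1, 0.3]
finger_gap: 0.085
pos [ 0.5965 -0.1392  0.1216] yaw 65.79 joints [-0.36  0.4  -0.05  1.1  -0.    0.06] gap 0.085 F [0.1 0.1 0.3] tq [-0.03  0.02 -0.03] t 3.9
dp cm tool [-0.05  0.85  0.48] dr [ 0.019 -0.    -0.002]
world d cm [-0.45  0.15 -0.86]
[252. 228.] mid [ 0.5936 -0.1394] len 0.1034 0.0182 ang 155.9 cam [ 0.523 -0.104  0.262]
[252. 228.] mid [ 0.5895 -0.1374] len 0.0975 0.0171 ang 155.9 cam [ 0.523 -0.104  0.262]
```

View pics/e_wrist.png

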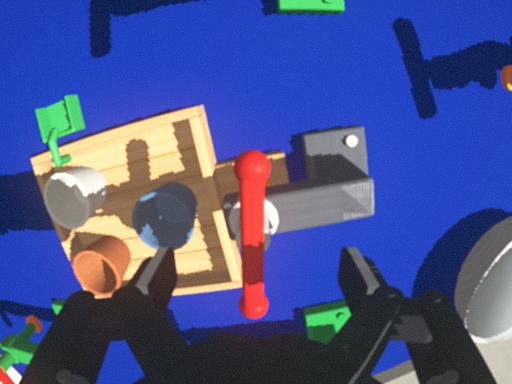

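```bash
python3 -m inch '{"dp":[[-0.1,0.3,0.45],[0,0.5,0],[0,0,0]],"dr":[[0.019,0,0],[0,0,0],[0,0,0]],"hand":[8.5,8.5,8.5]}' 80
python3 g.py .592 -.138 .113 65.8
```

```text
clock: 4.32
tool_pos: [0.5932, -0.1387, 0.1162]
orientation: [-0.592, 0.595, 0.384, -0.384]
wrist_force: [0.5, 0.7, -0.3]
finger_gap: 0.0854
pos [ 0.5932 -0.1387  0.1162] yaw 65.8 joints [-0.37  0.41 -0.05  1.11 -0.    0.06] gap 0.0854 F [ 0.5  0.7 -0.3] tq [-0.04  0.03  0.  ] t 4.325
dp cm tool [0.01 0.32 0.14] dr [ 0.003 -0.    -0.002]
world d cm [-0.12  0.07 -0.32]
```

```bash
python3 -m inch '{"dp":[[0,0.3,0.15],[0,0,0],[0,0,0],[0,0,0],[0,0,0],[0,0,0]],"dr":[[0,0,0],[0,0,0],[0,0,0],[0,0,0],[0,0,0],[0,0,0]],"hand":[5,3,2,1,0.5,0.5]}' 25
python3 g.py .592 -.138 .113 65.8
```

```text
clock: 5.08
tool_pos: [0.591, -0.1397, 0.1136]
orientation: [-0.592, 0.596, 0.383, -0.384]
wrist_force: [-0.1, -0.1, -0.0]
finger_gap: 0.0178
pos [ 0.591  -0.1397  0.1136] yaw 65.72 joints [-0.37  0.41 -0.06  1.1  -0.01  0.06] gap 0.0178 F [-0.1 -0.1 -0. ] tq [-0.   -0.   -0.02] t 5.075
dp cm tool [ 0.19  0.05 -0.02] dr [ 0.004 -0.001 -0.005]
world d cm [ 0.1   0.17 -0.06]
```

```bash
python3 -m inch '{"dp":[[0.1,0,0],[0,0,0],[0,0,0],[0,0,0]],"dr":[[0,0,0],[0,0,0],[0,0,0],[0,0,0]],"hand":[0.5,0.5,0.5,0.5]}' 25
python3 g.py .592 -.138 .113 65.8; python3 w.py f_wrist
```

```text
clock: 5.58
tool_pos: [0.591, -0.1396, 0.1135]
orientation: [-0.592, 0.597, 0.382, -0.385]
wrist_force: [-1.5, -2.2, -0.2]
finger_gap: 0.0177
pos [ 0.591  -0.1396  0.1135] yaw 65.69 joints [-0.37  0.41 -0.06  1.1  -0.01  0.06] gap 0.0177 F [-1.5 -2.2 -0.2] tq [-0.4   0.23  0.03] t 5.575
dp cm tool [ 0.19  0.05 -0.02] dr [ 0.004 -0.002 -0.007]
world d cm [ 0.1   0.16 -0.05]
[257. 242.] mid [ 0.5943 -0.1396] len 0.1058 0.0183 ang 156.2 cam [ 0.52  -0.105  0.256]
[257. 242.] mid [ 0.5898 -0.1375] len 0.0994 0.0172 ang 156.2 cam [ 0.52  -0.105  0.256]
```

View pics/f_wrist.png

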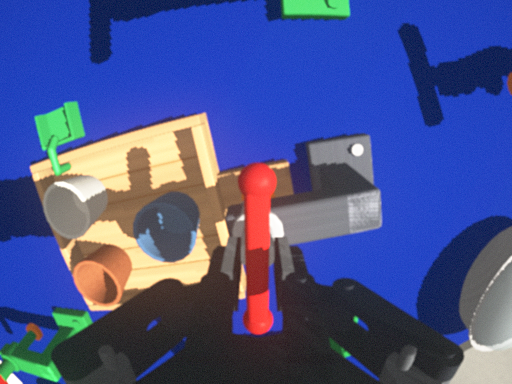

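```bash
python3 -m inch '{"dp":[[0,0,0],[0,0,0],[0.1,-0.7,0],[0,0,0],[0,0,0],[0,0,0],[0,0,0],[0,0,0]],"dr":[[0,0,-0.005],[0,0,0],[0,0,0],[0,0,0],[0,0,0],[0,0,0],[0,0,0],[0,0,0]],"hand":[3,3,3,2,1,0.5,0.5,0.5]}' 25
python3 g.py .592 -.138 .12 65.8
```

```text
clock: 6.62
tool_pos: [0.5912, -0.1396, 0.1213]
orientation: [-0.592, 0.596, 0.383, -0.384]
wrist_force: [-0.7, -1.6, 0.7]
finger_gap: 0.0112
pos [ 0.5912 -0.1396  0.1213] yaw 65.66 joints [-0.37  0.4  -0.05  1.11 -0.    0.06] gap 0.0112 F [-0.7 -1.6  0.7] tq [-0.1   0.02  0.01] t 6.625
dp cm tool [ 0.18  0.13 -0.01] dr [ 0.004 -0.002 -0.004]
world d cm [ 0.08  0.16 -0.13]
```

```bash
python3 -m inch '{"dp":[[0,0,0],[0,0.35,0],[0,0,0],[0,0,0],[0,0,0],[0,0,0],[0,0,0]],"dr":[[0,0,0],[0,0,0],[0,0,0],[0,0,0],[0,0,0],[0,0,0],[0,0,0]],"hand":[2,2,2,1,0.5,0.5,0.5]}' 70
python3 g.py .592 -.138 .12 65.8
```

```text
clock: 7.5
tool_pos: [0.5914, -0.1398, 0.1187]
orientation: [-0.591, 0.597, 0.383, -0.384]
wrist_force: [-1.4, -1.1, 1.5]
finger_gap: 0.01
pos [ 0.5914 -0.1398  0.1187] yaw 65.68 joints [-0.37  0.4  -0.05  1.11 -0.01  0.06] gap 0.01 F [-1.4 -1.1  1.5] tq [-0.14  0.22  0.1 ] t 7.5
dp cm tool [ 0.19 -0.13  0.02] dr [ 0.006 -0.002 -0.005]
world d cm [0.06 0.18 0.13]
```

```bash
cat > m.py <<'E'
from h import *
from scipy.spatial.transform import Rotation as Ro
for i in range(3):
    s=get_state();q=s["orientation"];M=Ro.from_quat(q[[1,2,3,0]]).as_matrix()
    print(s["clock"],"turn",round(np.radians(65.68)-np.arctan2(M[1,0],M[0,0]),3),s["tool_pos"].round(4),"F",s["wrist_force"].round(1),"tq",s["wrist_torque"].round(3),"j6",s["joints"][5].round(3),"tau6",s["tau"][5].round(3),round(s["finger_gap"],4))
    if i<2:get_image("side")
E
python3 -m inch '{"dp":[[0,0,0],[0,0,0]],"dr":[[0,0.1,0],[0,0.1,0]],"hand":[0.5,0.5]}' 70; python3 m.py
```

```text
clock: 7.75
tool_pos: [0.5913, -0.1399, 0.1187]
orientation: [-0.628, 0.633, 0.32, -0.321]
wrist_force: [-1.3, -0.7, 1.2]
finger_gap: 0.0097
7.75 turn 0.205 [ 0.5913 -0.1399  0.1187] F [-1.3 -0.7  1.2] tq [-0.271  0.247  0.185] j6 0.262 tau6 -1.18 0.0097
7.8 turn 0.21 [ 0.5913 -0.1399  0.1188] F [-0.7 -1.3  1.6] tq [-0.176  0.245  0.073] j6 0.266 tau6 -0.799 0.0101
7.85 turn 0.203 [ 0.5913 -0.1399  0.1187] F [-0.3 -1.8  1.4] tq [-0.223  0.264 -0.117] j6 0.26 tau6 1.011 0.0097
```

```bash
cat > n.py <<'E'
from h import *
from scipy.spatial.transform import Rotation as Ro
s=get_state();q=s["orientation"];M=Ro.from_quat(q[[1,2,3,0]]).as_matrix()
print("  turn",round(np.radians(65.68)-np.arctan2(M[1,0],M[0,0]),3),s["tool_pos"].round(4),"F",s["wrist_force"].round(1),"tq",s["wrist_torque"].round(3),"tau6",s["tau"][5].round(3),round(s["finger_gap"],4))
E
python3 w.py g_wrist; python3 n.py
python3 -m inch '{"dp":[[0,0,0]],"dr":[[0,0.06,0]],"hand":[0.5]}' >/dev/null; python3 n.py
python3 -m inch '{"dp":[[0,0,0]],"dr":[[0,0.06,0]],"hand":[0.5]}' >/dev/null; python3 n.py
```

```text
[257. 238.] mid [ 0.5933 -0.1394] len 0.1046 0.0175 ang 144.5 cam [ 0.528 -0.091  0.26 ]
[257. 238.] mid [ 0.5895 -0.1366] len 0.0986 0.0165 ang 144.5 cam [ 0.528 -0.091  0.26 ]
  turn 0.2 [ 0.5913 -0.1399  0.1187] F [-1.2 -1.   1.5] tq [-0.185  0.225 -0.141] tau6 0.301 0.0096
  turn 0.259 [ 0.5913 -0.14    0.1187] F [-1.6 -1.4  1. ] tq [-0.205  0.233  0.166] tau6 -0.927 0.01
  turn 0.318 [ 0.5913 -0.14    0.1187] F [-0.6 -0.6  1.3] tq [-0.241  0.304  0.221] tau6 -0.586 0.0097
```

View pics/g_wrist.png

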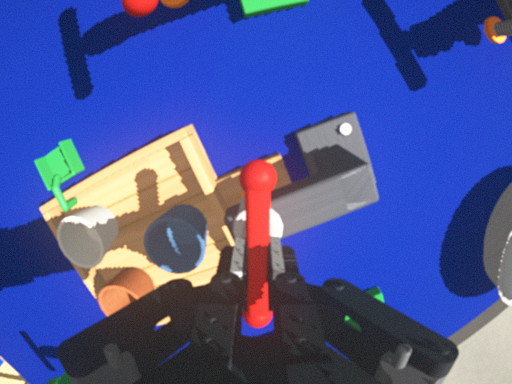

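```bash

python3 -m inch '{"dp":[[0,0,0]],"dr":[[0,0.06,0]],"hand":[0.5]}' >/dev/null; python3 n.py
python3 -m inch '{"dp":[[0,0,0]],"dr":[[0,0.06,0]],"hand":[0.5]}' >/dev/null; python3 n.py
python3 -m inch '{"dp":[[0,0,0]],"dr":[[0,0.06,0]],"hand":[0.5]}' >/dev/null; python3 n.py
python3 -m inch '{"dp":[[0,0,0]],"dr":[[0,0.06,0]],"hand":[0.5]}' >/dev/null; python3 n.py
python3 -m inch '{"dp":[[0,0,0]],"dr":[[0,0.06,0]],"hand":[0.5]}' >/dev/null; python3 n.py
python3 - <<'E'
from h import *
for c in ["side","scene"]:
    cal=get_calibration(c);R=np.array(cal["R"]);t=np.array(cal["t"])
    im=get_image(c);cv2.imwrite(f"pics/h_{c}.png",im)
    for th in ["clamp_pad"]:
        for d in spot_point(c,th): print(c,round(d["conf"],2),np.round(R.T@(np.array(d["location"])-t),4))
E
```

```text
turn 0.377 [ 0.5912 -0.14    0.1188] F [-1.1 -1.2  1.6] tq [-0.226  0.283  0.195] tau6 -0.591 0.0099
  turn 0.436 [ 0.5912 -0.14    0.1187] F [-0.9 -0.5  1. ] tq [-0.224  0.268  0.24 ] tau6 -0.586 0.0095
  turn 0.495 [ 0.5912 -0.1401  0.1187] F [-0.3  0.1  1.4] tq [-0.223  0.287  0.152] tau6 -0.586 0.0097
  turn 0.554 [ 0.5911 -0.1401  0.1187] F [-1.2 -1.8  1.6] tq [-0.222  0.304  0.162] tau6 -0.586 0.0098
  turn 0.613 [ 0.5911 -0.1401  0.1187] F [-1.3 -1.4  2. ] tq [-0.16   0.289  0.208] tau6 -0.587 0.0097
side 0.55 [ 0.593  -0.1407  0.0121]
side 0.49 [ 0.4154 -0.0947  0.0207]
side 0.44 [ 0.7793 -0.206   0.0215]
scene 0.53 [ 0.5945 -0.1348  0.0171]
scene 0.39 [ 0.4144 -0.0906  0.0252]
```

```bash

python3 -m inch '{"dp":[[0,0,0]],"dr":[[0,0.06,0]],"hand":[0.5]}' >/dev/null; python3 n.py
python3 -m inch '{"dp":[[0,0,0]],"dr":[[0,0.06,0]],"hand":[0.5]}' >/dev/null; python3 n.py
python3 -m inch '{"dp":[[0,0,0]],"dr":[[0,0.06,0]],"hand":[0.5]}' >/dev/null; python3 n.py
python3 -m inch '{"dp":[[0,0,0]],"dr":[[0,0.06,0]],"hand":[0.5]}' >/dev/null; python3 n.py
```

```text
turn 0.67 [ 0.5911 -0.1401  0.1187] F [-1.  -1.   1.2] tq [-0.223  0.299  0.17 ] tau6 -0.932 0.01
  turn 0.73 [ 0.591  -0.1401  0.1187] F [-0.6 -1.   0.4] tq [-0.201  0.354  0.195] tau6 -0.58 0.0099
  turn 0.789 [ 0.591  -0.1401  0.1187] F [-0.9 -1.1  1.3] tq [-0.215  0.386  0.182] tau6 -0.563 0.01
  turn 0.849 [ 0.5909 -0.1402  0.1187] F [-1.9 -1.3  2.3] tq [-0.208  0.333  0.163] tau6 -0.546 0.0102
```

```bash

python3 -m inch '{"dp":[[0,0,0]],"dr":[[0,0.06,0]],"hand":[0.5]}' >/dev/null; python3 n.py
python3 -m inch '{"dp":[[0,0,0]],"dr":[[0,0.06,0]],"hand":[0.5]}' >/dev/null; python3 n.py
python3 -m inch '{"dp":[[0,0,0]],"dr":[[0,0.06,0]],"hand":[0.5]}' >/dev/null; python3 n.py
```

```text
turn 0.908 [ 0.5909 -0.1402  0.1187] F [-1.2 -1.9  1. ] tq [-0.212  0.343  0.217] tau6 -0.533 0.0097
  turn 0.968 [ 0.5909 -0.1402  0.1187] F [-1.5 -1.4  1.3] tq [-0.208  0.339  0.297] tau6 -0.52 0.01
  turn 1.027 [ 0.5908 -0.1402  0.1187] F [-1.  -1.8  2. ] tq [-0.201  0.31   0.259] tau6 -0.508 0.0097
```

```bash

python3 -m inch '{"dp":[[0,0,0],[0,0,0]],"dr":[[0,0.06,0],[0,0,0]],"hand":[0.5,0.5]}' >/dev/null; python3 n.py
python3 -m inch '{"dp":[[0,0,0],[0,0,0],[0,0,0],[0,0,0],[0,0,0]],"dr":[[0,0,0],[0,0,0],[0,0,0],[0,0,0],[0,0,0]],"hand":[2,3.5,3.5,3.5,3.5]}' 20; python3 n.py; python3 w.py i_wrist
```

```text
turn 1.084 [ 0.5908 -0.1402  0.1187] F [-0.6 -1.   2.4] tq [-0.162  0.288  0.021] tau6 0.513 0.0099
clock: 10.72
tool_pos: [0.591, -0.1397, 0.1183]
orientation: [-0.704, 0.709, 0.024, -0.023]
wrist_force: [0.2, -0.2, -0.5]
finger_gap: 0.0353
  turn 1.08 [ 0.591  -0.1397  0.1183] F [ 0.2 -0.2 -0.5] tq [ 0.033 -0.028 -0.027] tau6 -0.003 0.0353
[ 18. 177.] mid [ 0.4415 -0.1048] len 0.0381 0.0213 ang 162.4 cam [ 0.587 -0.058  0.26 ]
[ 18. 177.] mid [ 0.4499 -0.1021] len 0.0359 0.0201 ang 162.4 cam [ 0.587 -0.058  0.26 ]
[256. 243.] mid [ 0.5921 -0.141 ] len 0.1066 0.0176 ang 94.1 cam [ 0.587 -0.058  0.26 ]
[256. 243.] mid [ 0.5918 -0.1362] len 0.1005 0.0166 ang 94.1 cam [ 0.587 -0.058  0.26 ]
[473. 326.] mid [ 0.7836 -0.2091] len 0.1151 0.0241 ang 164.9 cam [ 0.587 -0.058  0.26 ]
[473. 326.] mid [ 0.7722 -0.2003] len 0.1084 0.0227 ang 164.9 cam [ 0.587 -0.058  0.26 ]
```

View pics/i_wrist.png

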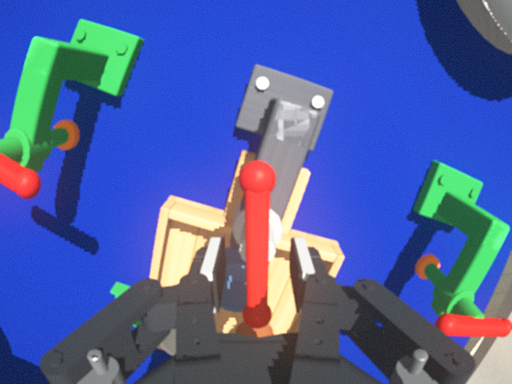

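```bash

python3 -m inch '{"dp":[[0,-2,0],[0,-4,0],[0,-5,0],[0,0,0],[0,0,0]],"dr":[[0,0,0],[0,0,0],[0,0,0],[0,0,0],[0,0,0]],"hand":[3.5,3.5,3.5,3.5,3.5]}'
python3 - <<'E'
from h import *
for c in ["side","scene"]:
    cal=get_calibration(c);R=np.array(cal["R"]);t=np.array(cal["t"])
    im=get_image(c);cv2.imwrite(f"pics/j_{c}.png",im)
    for th in ["clamp_pad","tray","spare_end"]:
        for d in spot_point(c,th)[:2]: print(c,th,round(d["conf"],2),np.round(R.T@(np.array(d["location"])-t),4))
a=cv2.imread("pics/a_side.png")[90:270,150:350];b=cv2.imread("pics/j_side.png")[90:270,150:350]
cv2.imwrite("pics/k.png",cv2.resize(np.hstack([a,b]),None,fx=2,fy=2))
E
python3 w.py k_wrist
```

```text
clock: 11.4
tool_pos: [0.5903, -0.1387, 0.2303]
orientation: [-0.705, 0.709, 0.023, -0.024]
wrist_force: [-0.0, -0.3, 0.4]
finger_gap: 0.0351
side clamp_pad 0.6 [ 0.7808 -0.2083  0.0221]
side clamp_pad 0.59 [ 0.5949 -0.1366  0.015 ]
side tray 0.75 [ 0.5712 -0.261  -0.0017]
side spare_end 0.71 [0.6372 0.1489 0.1217]
scene clamp_pad 0.5 [ 0.4112 -0.094   0.0224]
scene clamp_pad 0.47 [ 0.5917 -0.1395  0.0129]
scene tray 0.64 [ 0.5691 -0.2612 -0.0011]
[ 78. 135.] mid [ 0.4113 -0.092 ] len 0.1034 0.0186 ang 159.7 cam [ 0.587 -0.058  0.372]
[ 78. 135.] mid [ 0.4169 -0.0909] len 0.1001 0.018 ang 159.7 cam [ 0.587 -0.058  0.372]
[257. 187.] mid [ 0.5918 -0.1391] len 0.1022 0.0162 ang 93.6 cam [ 0.587 -0.058  0.372]
[257. 187.] mid [ 0.5917 -0.1365] len 0.099 0.0156 ang 93.6 cam [ 0.587 -0.058  0.372]
[419. 260.] mid [ 0.7804 -0.2071] len 0.1046 0.0183 ang 166.3 cam [ 0.587 -0.058  0.372]
[419. 260.] mid [ 0.7742 -0.2024] len 0.1012 0.0178 ang 166.3 cam [ 0.587 -0.058  0.372]
```

View pics/k.png

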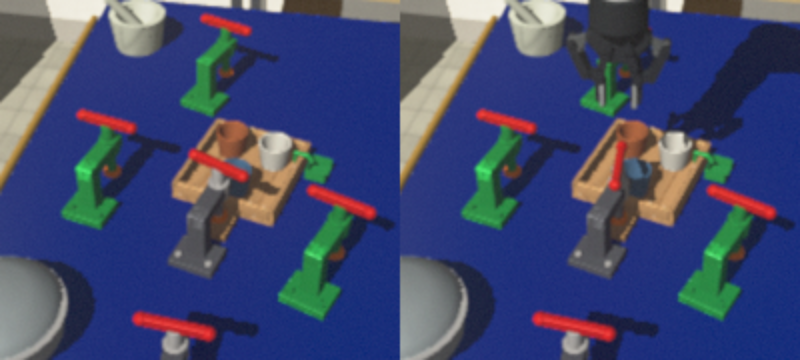

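The before/after pair shows the target bar turned about 62°, with the tray, spare clamp and green clamps unmoved and the gripper clear. The pad now reads at lip height, about 14 mm.

```bash
python3 -c "
from rig import *
print(close_job())"
```

```text
the job is handed in; nothing more can be done
None
```

I locked the tray: I turned the red T-bar of the dark clamp over the tray's lip about 1.08 rad clockwise, let go, backed off upward and handed the job in at about 11.7 s.

- **Contact and force:** The wrist joint's torque stayed flat until about 0.71 rad of turn, then rose by about 0.2 N m per rad as described. That puts the bar 0.37 to 0.45 rad past first touch, roughly 12 to 15 N. The force is inferred from torque; I had no direct reading of it.
- **Final images:** The pad reads at about 13 to 15 mm, which matches the lip at 14 mm. The tray is within a few mm of its starting position, about the accuracy of the measurement. The spare bar end shows no movement in the side view; the scene camera's network did not report it at the end. The bar stayed at its turned angle after release, and the gripper is about 11 cm above it, touching nothing.
- **What went wrong on the way:** My first close came to a 17.7 mm gap, which meant the fingers were on the hub below the bar. I opened, raised the gripper and gripped the bar itself, at a gap of about 10 mm. The wrist torque sensor was too noisy to show contact, so I relied on the joint 6 torque.

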